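# Set the silver-lidded seed jars in the dishes of their colours

## Robot

A 6-joint arm with a two-finger parallel gripper is mounted at the origin on the work surface. World frame = base frame: x ahead of the robot, y to its left, z up, the work surface at z = 0. Lengths are in m, angles in rad, forces in N, time in s.
With the tool pointing down it reaches from about 0.25 to 0.775 m from the base axis. Payload 4 kg.
Tool frame: the origin (TCP) lies on the centre line of the jaws, within the pads' length; the fingertips stand 17 mm ahead of it and the grasp point (between the pads) lies 2 mm behind it; z points along the fingers, y is the line along which they close (so a half turn about z gives the same grasp; the last joint's range is limited). The gripper opens to 94 mm and grips with 3 to 60 N. Pads are 16 mm wide; open, the fingers measure 119 mm over their backs; the gripper's body (75 mm by 177 mm) begins 78 mm behind the grasp point.
Start: joints at [1.138, 0.087, 1.371, -0, 1.684, -0.103], TCP at [0.178, 0.52, 0.223] pointing down, gripper open.
Joint ranges: [-3.1, 3.1], [-0.76, 2.03], [0.27, 2.55], [-1.08, 4.22], [0.17, 2.65], [-2.57, 2.57]. Speed limits (rad/s): [2.79, 2.79, 3.14, 3.14, 3.14, 3.14].

## Interface

Orientations are given as [roll, pitch, yaw] about the fixed x, y, z axes, in that order (R = Rz(yaw) Ry(pitch) Rx(roll)).
In Python, from bench import robot gives the robot as it stands.
- The arm moves only by the tool servo_tool, never from a script. Its argument "plan" is a list of rows, each a list of 7 numbers: the shift along the tool's x, y, z normalised to -1 to 1, where 1 is 0.1 m, then the turn, a rotation vector about the tool's x, y, z normalised to -1 to 1, where 1 is pi/2 rad, then the finger opening in mm, from 0 to 94. In form: [[x, y, z, ax, ay, az, gripper], ...]. A call has 1 to 12 rows; each row is the pose to reach, as a shift and turn from the pose commanded when the call began, along the tool's axes at that moment; what a row does not reach only later rows make up. A row lasts 1/12 s, in which the tool goes at most 41.7 mm and 7.16 degrees, less where a joint would pass 70% of its speed; a pose out of reach is approached as far as the arm can. A call with a number of a shift or a turn outside -1 to 1 is refused whole. A call with a gripper value outside its range is refused whole. The fingers move at their own pace and stop on an object; the grip force is fixed at half the most. Time passes only in rows, so rows that repeat a pose let the fingers close. It gives the time, the measured TCP pose, the force, the opening and the grip force at its end, in the units of the state.
- robot.get_obs(): the state, without advancing time (a new reading comes with each control period).
- robot.snapshot(name): name is "side" or "top" or "wrist"; returns the picture (420x560x3 uint8, red, green, blue); there is no depth.
- robot.camera_params(name): a dict with "camera_matrix" (3x3 intrinsics, pixels), "rvec" (rotation vector, rad) and "tvec" (3), from world to camera coordinates, as OpenCV has them; the wrist camera has in their place "tool_from_camera" (4x4, takes a point from camera to tool coordinates, whose origin is the TCP and whose axes are the flange's). Camera axes: x right, y down, z forward; pixel columns grow to the right and rows downward; lengths in m; the calibration is good to about 2 mm. A picture is of the moment at which its call begins: read the wrist's pose just before it. camera_params takes no time and is no camera call.
- robot.close_job(): hands the job in; it is judged then, once.
Trained networks look in the newest picture that a camera, given by its name, has taken for a name from the list of things; names that differ only in an ending like _2 or _b are one class to them, and where a whole thing is asked for, a point or a joint stands for the part that bears it (a point fixed in the world has none). Each returns a list of dicts, best first, with "conf" (0 to 1); they miss things now and then, are a little off and sometimes report something else, mostly with a low value. They report only what shows in the picture. A call takes as long as a camera call. They do not tell look-alikes from the thing itself.
- robot.find_in(thing, camera): "extent" ([centre column, centre row, width, height] in pixels, round what is visible of it).
The state is a dict: "time": time; "joint_positions": joint angles; "qvel": joint speeds; "joint_torque": joint torques, N m; "tool_pos": TCP position; "ee_rot": TCP orientation; "wrist_force": force on the tool from outside, world axes, zero at the start; "wrist_torque": the same for the moment, N m; "width": finger opening in m; "finger_force": force on a finger pad.
Only numpy, scipy, OpenCV 4.12 (cv2) and the standard library are available. Lean on these libraries where they do the work, as an engineer would, in place of code of your own. Each camera call takes 0.05 s, during which the arm holds its last target. There are 200 camera calls.

## Task

Four of the seed jars on the bench have silver lids: stand each of these upright inside the dish that has the colour of the dot on its lid, flat on the dish's floor, setting the glass down gently, without dropping it or pressing it hard. Leave the two black-lidded jars where they stand, and tip no jar over.

Things in the scene. Friction and masses are not known exactly. Their poses are not given: they have to be found in the camera images.
- red_jar_mid (a point): Seed jar with a silver metal lid and a red dot (31 mm) on top of the lid: closed upright round glass jar of seeds, 78 mm high in all: glass 50 mm in diameter up to 62 mm, above it the lid, 51 mm in diameter and 16 mm high; about 0.12 to 0.24 kg. This point is at the jar's centre, 39 mm above its underside; z is up along the jar. To be moved.
- yellow_jar_mid (a point): Seed jar with a silver metal lid and a yellow dot (31 mm) on top of the lid: closed upright round glass jar of seeds, 78 mm high in all: glass 50 mm in diameter up to 62 mm, above it the lid, 51 mm in diameter and 16 mm high; about 0.12 to 0.24 kg. This point is at the jar's centre, 39 mm above its underside; z is up along the jar. To be moved.
- green_jar_mid (a point): Seed jar with a silver metal lid and a green dot (31 mm) on top of the lid: closed upright round glass jar of seeds, 78 mm high in all: glass 50 mm in diameter up to 62 mm, above it the lid, 51 mm in diameter and 16 mm high; about 0.12 to 0.24 kg. This point is at the jar's centre, 39 mm above its underside; z is up along the jar. To be moved.
- blue_jar_mid (a point): Seed jar with a silver metal lid and a blue dot (31 mm) on top of the lid: closed upright round glass jar of seeds, 78 mm high in all: glass 50 mm in diameter up to 62 mm, above it the lid, 51 mm in diameter and 16 mm high; about 0.12 to 0.24 kg. This point is at the jar's centre, 39 mm above its underside; z is up along the jar. To be moved.
- black_cap_red_mid (a point): Seed jar with a BLACK lid and a red dot (31 mm) on top of the lid: closed upright round glass jar of seeds, 78 mm high in all: glass 50 mm in diameter up to 62 mm, above it the lid, 51 mm in diameter and 16 mm high; about 0.12 to 0.24 kg. This point is at the jar's centre, 39 mm above its underside; z is up along the jar. Stays where it is.
- black_cap_blue_mid (a point): Seed jar with a BLACK lid and a blue dot (31 mm) on top of the lid: closed upright round glass jar of seeds, 78 mm high in all: glass 50 mm in diameter up to 62 mm, above it the lid, 51 mm in diameter and 16 mm high; about 0.12 to 0.24 kg. This point is at the jar's centre, 39 mm above its underside; z is up along the jar. Stays where it is.
- red_dish: Plain red round dish fixed on the bench, 82 mm in outer diameter; its flat floor, 72 mm across, is 3 mm above the bench, inside a rim 5 mm thick whose top is 8 mm above the bench. Origin: centre of its underside, at bench height; z up
- yellow_dish: Plain yellow round dish fixed on the bench, 82 mm in outer diameter; its flat floor, 72 mm across, is 3 mm above the bench, inside a rim 5 mm thick whose top is 8 mm above the bench. Origin: centre of its underside, at bench height; z up
- green_dish: Plain green round dish fixed on the bench, 82 mm in outer diameter; its flat floor, 72 mm across, is 3 mm above the bench, inside a rim 5 mm thick whose top is 8 mm above the bench. Origin: centre of its underside, at bench height; z up
- blue_dish: Plain blue round dish fixed on the bench, 82 mm in outer diameter; its flat floor, 72 mm across, is 3 mm above the bench, inside a rim 5 mm thick whose top is 8 mm above the bench. Origin: centre of its underside, at bench height; z up
Mind the look-alikes: they are no part of the job. Leave any purple look-alike of the part that bears green_jar_mid alone.

How it is judged:
At the end, for the whole second after the job is handed in: Each silver-lidded jar stands released, at rest and upright (within 0.08 rad) on the floor of the dish of its dot's colour, its axis within 13 mm of the dish's centre and its centre 38 to 46 mm above the bench; the two black-lidded jars stand upright within 20 mm of where they began (horizontal distance between red_jar_mid and red_dish below 0.013 m and height (world z) of red_jar_mid between 0.038 and 0.046 m and angle between each of red_jar_mid, yellow_jar_mid, green_jar_mid, blue_jar_mid, black_cap_red_mid, black_cap_blue_mid's own z axis and vertical below 0.08 rad and linear speed of each of red_jar, yellow_jar, green_jar, blue_jar below 0.02 m/s and horizontal distance between yellow_jar_mid and yellow_dish below 0.013 m and height (world z) of yellow_jar_mid between 0.038 and 0.046 m and horizontal distance between green_jar_mid and green_dish below 0.013 m and height (world z) of green_jar_mid between 0.038 and 0.046 m and horizontal distance between blue_jar_mid and blue_dish below 0.013 m and height (world z) of blue_jar_mid between 0.038 and 0.046 m and distance of each of black_cap_red_mid, black_cap_blue_mid from where it was at the start of the episode below 0.02 m); the robot touches nothing.
It fails at once if a black-lidded jar is displaced by more than 20 mm (distance of any of black_cap_red_mid, black_cap_blue_mid from where it was at the start of the episode above 0.02 m).
It fails at once if a jar is tipped by more than 0.7 rad (angle between any of red_jar_mid, yellow_jar_mid, green_jar_mid, blue_jar_mid, black_cap_red_mid, black_cap_blue_mid's own z axis and vertical above 0.7 rad).
It fails at once if a jar is dropped or thrown (it moves faster than 0.55 m/s with no finger on it, as after a fall of 15 mm) ((linear speed of red_jar above 0.55 m/s and contact force between red_jar and the fingers below 0.1 N) or (linear speed of yellow_jar above 0.55 m/s and contact force between yellow_jar and the fingers below 0.1 N) or (linear speed of green_jar above 0.55 m/s and contact force between green_jar and the fingers below 0.1 N) or (linear speed of blue_jar above 0.55 m/s and contact force between blue_jar and the fingers below 0.1 N)).
It fails at once if a jar is pushed hard on a dish (more than 45 N) (contact force between any of red_jar, yellow_jar, green_jar, blue_jar and red_dish above 45 N or contact force between any of red_jar, yellow_jar, green_jar, blue_jar and yellow_dish above 45 N or contact force between any of red_jar, yellow_jar, green_jar, blue_jar and green_dish above 45 N or contact force between any of red_jar, yellow_jar, green_jar, blue_jar and blue_dish above 45 N).
It also fails if it takes over 106 s, if anything falls off the work surface, if the arm or the gripper's body presses on something with over 40 N, if the wrist force passes 120 N, or if a joint passes its speed limit or range.

## Working session

There is one attempt and no reset: what is moved stays moved. The work goes in short steps, Python scripts to look and compute and a tool call to move; the robot and the scene stay as the last step left them, time stands still between calls to the robot, and variables do not carry over. Pictures are saved under pics/ and viewed, at most 14 in all, crops included, and the job is handed in when it is done.

Besides the shell and the picture viewer there is one more tool, called after "Call:" as name(argument=value, ...), one argument or row to a line, values as JSON. servo_tool: Moves the arm, as the interface text tells. Scaled input: -1 to 1 covers 0.1 m each way for a shift and pi/2 rad each way for a turn. Its arguments: {"type":"object","properties":{"plan":{"type":"array","items":{"type":"array","items":{"type":"number"}}}},"required":["plan"]}

```bash
mkdir -p pics; cat > h.py <<'E'
import numpy as np, cv2
from bench import robot
def save(cam,name,scale=1):
    im=robot.snapshot(cam); cv2.imwrite(f'pics/{name}.png',cv2.cvtColor(im,cv2.COLOR_RGB2BGR)); return im
def ray(cam,u,v,z):
    p=robot.camera_params(cam);K=np.array(p['camera_matrix'])
    R,_=cv2.Rodrigues(np.array(p['rvec'],float));t=np.array(p['tvec'],float).ravel()
    c=-R.T@t; d=R.T@np.linalg.inv(K)@np.array([u,v,1.]); return c+d*(z-c[2])/d[2]
E
python3 - <<'E'
from h import *
save('top','top0');save('side','side0')
o=robot.get_obs();print(o['tool_pos'],o['ee_rot'],o['time'],o['width'])
for n in ['red_jar_mid','yellow_jar_mid','green_jar_mid','blue_jar_mid','black_cap_red_mid','black_cap_blue_mid','red_dish','yellow_dish','green_dish','blue_dish']:
    z=.008 if 'dish' in n else .078
    for d in robot.find_in(n,'top')[:4]:
        e=d['extent'];print(n,round(d['conf'],2),np.round(e),np.round(ray('top',e[0],e[1],z),3))
p=robot.camera_params('top');R,_=cv2.Rodrigues(np.array(p['rvec'],float));print(-R.T@np.array(p['tvec'],float).ravel())
E
```

```text
[0.17792896 0.51994999 0.22143507] [-3.13965305e+00 -1.81552416e-04  2.81178226e+00] 0.1 0.09377825027638179
red_jar_mid 0.71 [104. 200.  34.  24.] [0.496 0.417 0.078]
yellow_jar_mid 0.67 [326. 142.  19.  26.] [ 0.631 -0.085  0.078]
green_jar_mid 0.6 [164. 295.  32.  25.] [0.286 0.276 0.078]
green_jar_mid 0.58 [161. 246.  31.  24.] [0.393 0.286 0.078]
black_cap_red_mid 0.84 [334. 222.  27.  25.] [ 0.449 -0.104  0.078]
black_cap_blue_mid 0.63 [479. 196.  39.  28.] [ 0.509 -0.431  0.078]
black_cap_blue_mid 0.41 [326. 142.  19.  28.] [ 0.63  -0.085  0.078]
red_dish 0.89 [252. 144.  35.  29.] [0.639 0.087 0.008]
yellow_dish 0.64 [180. 153.  36.  27.] [0.618 0.263 0.008]
yellow_dish 0.4 [162. 246.  27.  22.] [0.393 0.303 0.008]
green_dish 0.68 [401. 155.  33.  37.] [ 0.615 -0.276  0.008]
blue_dish 0.64 [405. 246.  32.  35.] [ 0.394 -0.284  0.008]
[0.42601433 0.02408598 1.0439125 ]
```

View pics/top0.png

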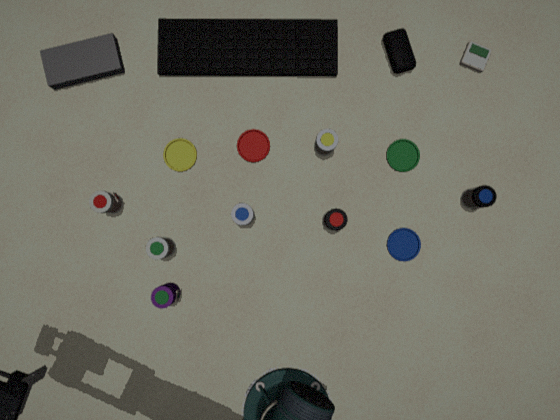

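View pics/side0.png

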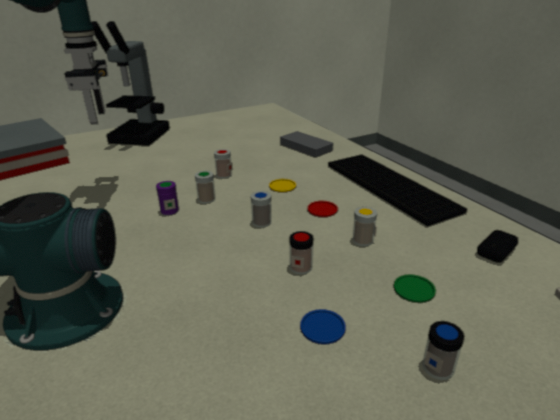

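```bash
python3 -c "
import cv2
im=cv2.imread('pics/top0.png');cs=[(104,200),(326,142),(164,295),(161,246),(334,222),(479,196)]
t=[cv2.resize(im[v-32:v+32,u-32:u+32],(256,256),interpolation=2) for u,v in cs]
cv2.imwrite('pics/crop0.png',cv2.vconcat([cv2.hconcat(t[:3]),cv2.hconcat(t[3:])]))"
```

```text
(no output)
```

View pics/crop0.png

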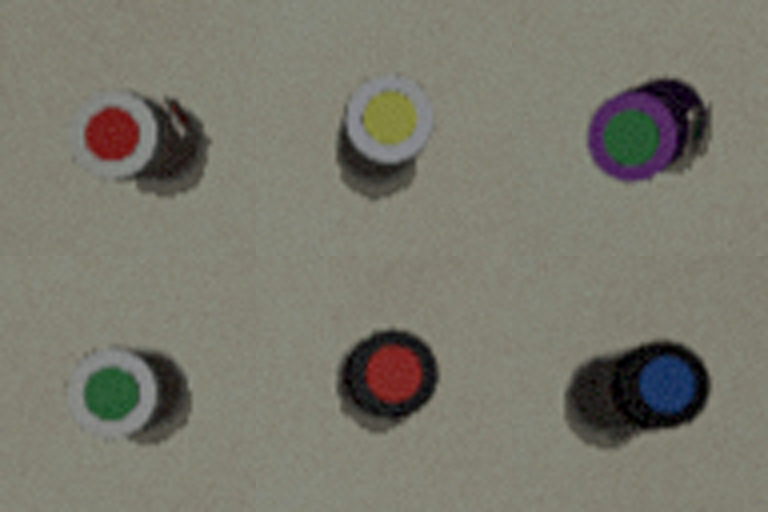

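The silver-lidded jars are at these pixels:
- red (102,201)
- green (158,248)
- yellow (326,140)
- blue (243,214)

There are two green-dot candidates: (158,248) has a silver lid and (163,297) a purple lid. The silver one fits the description and the crop confirms it. The red dot at (336,219) and blue dot at (485,196) have black lids, so those jars stay. Next I'll refine the positions by colour.

```bash
cat >> h.py <<'E'
G={'red':0,'yellow':30,'green':65,'blue':108}
J={'red':(102,201),'yellow':(326,140),'green':(158,248),'blue':(243,214)}
D={'red':(253,145),'yellow':(180,155),'green':(403,155),'blue':(403,244)}
def seg(im,c,uv,z,w=22):
    u,v=uv;hsv=cv2.cvtColor(im,cv2.COLOR_RGB2HSV)[v-w:v+w,u-w:u+w].astype(int)
    dh=abs((hsv[...,0]-G[c]+90)%180-90)
    m=((dh<14)&(hsv[...,1]>110)).astype(np.uint8)
    n,l,s,ce=cv2.connectedComponentsWithStats(m); k=1+s[1:,4].argmax()
    p=ce[k]+[u-w,v-w]; return p,s[k],ray('top',*p,z)
E
python3 - <<'E'
from h import *
im=cv2.cvtColor(cv2.imread('pics/top0.png'),cv2.COLOR_BGR2RGB)
for c in G:
    for n,T,z in(('jar',J,.078),('dish',D,.006)):
        p,s,X=seg(im,c,T[c],z);print(n,c,p.round(1),s[2:],X.round(4))
E
```

```text
jar red [ 99.6 201.2] [ 14  13 136] [0.4944 0.4254 0.078 ]
dish red [253.  145.3] [ 33  33 859] [0.6373 0.0849 0.006 ]
jar yellow [327. 139.] [ 13  13 126] [ 0.6379 -0.0874  0.078 ]
dish yellow [179.8 154.6] [ 34  33 861] [0.614  0.2628 0.006 ]
jar green [156.3 247.9] [ 12  13 120] [0.3898 0.2958 0.078 ]
dish green [402.7 155.2] [ 33  32 815] [ 0.6147 -0.2802  0.006 ]
jar blue [241.7 213.5] [ 13  12 125] [0.4677 0.105  0.078 ]
dish blue [403.4 244.2] [ 34  33 852] [ 0.3982 -0.2798  0.006 ]
```

Call:
servo_tool(
  plan=[
    [0,0,0,0,0,0.79,94],
    [0,0,0,0,0,0.79,94],
    [0,0,0,0,0,0.79,94],
    [0,0,0,0,0,0.79,94],
    [0,0,0,0,0,0.79,94],
    [0,0,0,0,0,0.79,94],
    [0,0,0,0,0,0.79,94],
    [0,0,0,0,0,0.79,94],
    [0,0,0,0,0,0.79,94],
    [0,0,0,0,0,0.79,94],
    [0,0,0,0,0,0.79,94],
    [0,0,0,0,0,0.79,94],
  ],
)

```text
time: 1.6
tool_pos: [0.1781, 0.5204, 0.2226]
ee_rot: [3.142, -0.0, 1.574]
wrist_force: [0.4, 0.2, -0.3]
width: 0.094
finger_force: 0.0
```

Call:
servo_tool(
  plan=[
    [-0.3,1,0,0,0,0,94],
    [-0.3,1,0,0,0,0,94],
    [-0.3,1,0,0,0,0,94],
    [-0.3,1,0,0,0,0,94],
  ],
)

```text
time: 1.93
tool_pos: [0.2819, 0.4889, 0.2221]
ee_rot: [3.14, 0.001, 1.568]
wrist_force: [0.4, 1.9, 0.8]
width: 0.0941
finger_force: 0.0
```

Call:
servo_tool(
  plan=[
    [-0.3,1,0,0,0,0,94],
    [-0.3,1,0,0,0,0,94],
    [-0.3,1,0,0,0,0,94],
    [-0.3,1,0,0,0,0,94],
  ],
)

```text
time: 2.27
tool_pos: [0.3812, 0.4591, 0.2218]
ee_rot: [3.141, 0.001, 1.568]
wrist_force: [-0.0, -0.0, 0.2]
width: 0.0938
finger_force: 0.0
```

Call:
servo_tool(
  plan=[
    [-0.35,1,0,0,0,0,94],
    [-0.35,1,0,0,0,0,94],
    [-0.35,1,0,0,0,0,94],
    [-0.35,1,0,0,0,0,94],
    [-0.35,1,0,0,0,0,94],
  ],
)

```text
time: 2.68
tool_pos: [0.4776, 0.4258, 0.222]
ee_rot: [-3.14, -0.0, 1.571]
wrist_force: [-0.1, 0.0, 0.1]
width: 0.094
finger_force: 0.0
```

Call:
servo_tool(
  plan=[
    [0,0.16,0,0,0,0,94],
    [0,0.16,0,0,0,0,94],
    [0,0.16,0,0,0,0,94],
    [0,0.16,0,0,0,0,94],
  ],
)

```text
time: 3.02
tool_pos: [0.4923, 0.4264, 0.2228]
ee_rot: [-3.141, -0.0, 1.573]
wrist_force: [-0.2, 0.5, 0.3]
width: 0.0941
finger_force: 0.0
```

```bash
cat >> h.py <<'E'
def wray(u,v,z,o):
    from scipy.spatial.transform import Rotation as Ro
    p=robot.camera_params('wrist');K=np.array(p['camera_matrix']);T=np.array(p['tool_from_camera'])
    R=Ro.from_euler('xyz',o['ee_rot']).as_matrix()
    c=np.array(o['tool_pos'])+R@T[:3,3]; d=R@T[:3,:3]@np.linalg.inv(K)@np.array([u,v,1.]); return c+d*(z-c[2])/d[2]
def wdots(z,name):
    o=robot.get_obs();im=save('wrist',name);hsv=cv2.cvtColor(im,cv2.COLOR_RGB2HSV).astype(int)
    print(np.round(o['tool_pos'],4),round(o['ee_rot'][2],3))
    for c in G:
        dh=abs((hsv[...,0]-G[c]+90)%180-90);m=((dh<14)&(hsv[...,1]>110)).astype(np.uint8)
        n,l,s,ce=cv2.connectedComponentsWithStats(m)
        for k in range(1,n):
            if s[k,4]>600: print(c,s[k],ce[k].round(1),wray(*ce[k],z,o).round(4))
E
python3 - <<'E'
from h import *
wdots(.078,'w0')
E
```

```text
[0.4923 0.4264 0.2228] 1.573
red [265 192  34  33 865] [281.4 208.4] [0.4952 0.4262 0.078 ]
yellow [ 347  295   54   49 1811] [370.7 323.5] [0.5814 0.3126 0.078 ]
yellow [  33  325   47   76 1380] [ 50.6 363. ] [0.2675 0.2677 0.078 ]
yellow [ 477  325   47   75 1361] [505.9 362.9] [0.7184 0.2689 0.078 ]
```

View pics/w0.png

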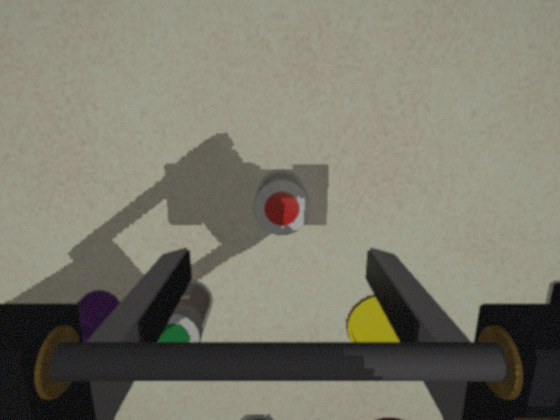

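The wrist view shows the red dot at (281,208), which puts the jar at (0.495,0.426). That agrees with the top camera, so I'll descend and grip.

Call:
servo_tool(
  plan=[
    [0,0.02,1,0,0,0,94],
    [0,0.02,1,0,0,0,94],
    [0,0.02,1,0,0,0,94],
    [0,0.02,1,0,0,0,94],
    [0,0.02,1,0,0,0,94],
  ],
)

```text
time: 3.48
tool_pos: [0.4948, 0.4254, 0.1217]
ee_rot: [-3.139, 0.001, 1.572]
wrist_force: [-0.2, 0.1, -0.2]
width: 0.094
finger_force: 0.0
```

Call:
servo_tool(
  plan=[
    [0,0,0.4,0,0,0,94],
    [0,0,0.7,0,0,0,94],
    [0,0,0.85,0,0,0,94],
    [0,0,0.85,0,0,0,94],
    [0,0,0.85,0,0,0,48],
    [0,0,0.85,0,0,0,40],
    [0,0,0.85,0,0,0,40],
    [0,0,0.85,0,0,0,40],
    [0,0,0.85,0,0,0,40],
    [0,0,0.85,0,0,0,40],
    [0,0,0.85,0,0,0,40],
    [0,0,0.85,0,0,0,40],
  ],
)

```text
time: 4.48
tool_pos: [0.496, 0.4255, 0.0379]
ee_rot: [-3.141, -0.0, 1.571]
wrist_force: [-1.5, -1.0, 2.1]
width: 0.0502
finger_force: 30.0
```

Call:
servo_tool(
  plan=[
    [0,0,-0.2,0,0,0,40],
    [0,0,-0.5,0,0,0,40],
    [0,0,-0.8,0,0,0,40],
    [0,0,-1,0,0,0,40],
    [0,0,-1,0,0,0,40],
  ],
)

```text
time: 4.9
tool_pos: [0.4985, 0.427, 0.1434]
ee_rot: [3.133, -0.006, 1.571]
wrist_force: [0.7, 0.8, -0.9]
width: 0.0504
finger_force: 30.0
```

Call:
servo_tool(
  plan=[
    [-0.2,0.09,0,0,0,0,40],
    [-0.5,0.24,0,0,0,0,40],
    [-0.8,0.38,0,0,0,0,40],
    [-1,0.47,0,0,0,0,40],
  ],
)

```text
time: 5.23
tool_pos: [0.5431, 0.3225, 0.1345]
ee_rot: [-3.139, 0.003, 1.57]
wrist_force: [0.4, 0.0, -2.2]
width: 0.0503
finger_force: 30.0
```

Call:
servo_tool(
  plan=[
    [-0.3,0.14,0,0,0,0,40],
    [-0.6,0.28,0,0,0,0,40],
    [-0.9,0.42,0,0,0,0,40],
    [-1,0.47,0,0,0,0,40],
  ],
)

```text
time: 5.57
tool_pos: [0.5908, 0.2206, 0.1345]
ee_rot: [-3.139, 0.004, 1.567]
wrist_force: [0.0, 0.6, -2.8]
width: 0.0507
finger_force: 30.0
```

Call:
servo_tool(
  plan=[
    [-0.3,0.14,0,0,0,0,40],
    [-0.6,0.28,0,0,0,0,40],
    [-0.9,0.42,0,0,0,0,40],
    [-1,0.47,0,0,0,0,40],
  ],
)

```text
time: 5.9
tool_pos: [0.6378, 0.1211, 0.1348]
ee_rot: [-3.139, 0.003, 1.567]
wrist_force: [0.3, 0.4, -2.0]
width: 0.0506
finger_force: 30.0
```

Call:
servo_tool(
  plan=[
    [-0.2,0,0,0,0,0,40],
    [-0.4,0,0,0,0,0,40],
    [-0.41,0,0,0,0,0,40],
    [-0.41,0,0,0,0,0,40],
    [-0.41,0,0,0,0,0,40],
  ],
)

```text
time: 6.32
tool_pos: [0.6365, 0.0855, 0.1363]
ee_rot: [-3.14, -0.001, 1.571]
wrist_force: [-0.4, 0.4, -1.8]
width: 0.0505
finger_force: 30.0
```

```bash
python3 - <<'E'
from h import *
save('side','s1');save('wrist','w1');o=robot.get_obs();print(o['tool_pos'],o['wrist_force'],o['width'])
a=[cv2.imread(f'pics/{n}.png') for n in('s1','w1')]
cv2.imwrite('pics/c1.png',cv2.resize(cv2.hconcat(a),(800,300)))
E
```

```text
[0.63677691 0.08588342 0.13690789] [-0.48860392  0.73189914 -1.71564382] 0.05022077564724969
```

View pics/c1.png

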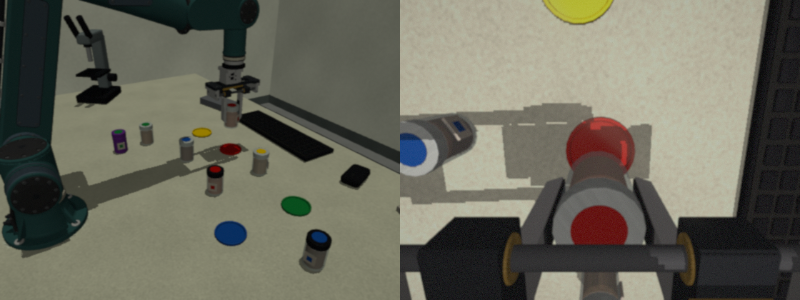

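Call:
servo_tool(
  plan=[
    [0,0,0.3,0,0,0,40],
    [0,0,0.6,0,0,0,40],
    [0,0,0.8,0,0,0,40],
    [0,0,0.9,0,0,0,40],
    [0,0,0.93,0,0,0,40],
    [0,0,0.94,0,0,0,40],
    [0,0,0.945,0,0,0,40],
    [0,0,0.95,0,0,0,40],
    [0,0,0.95,0,0,0,40],
  ],
)

```text
time: 7.17
tool_pos: [0.6384, 0.0846, 0.0444]
ee_rot: [3.138, -0.0, 1.571]
wrist_force: [-0.6, -0.0, -0.8]
width: 0.0505
finger_force: 30.0
```

Call:
servo_tool(
  plan=[
    [0,0,0.005,0,0,0,40],
    [0,0,0.01,0,0,0,40],
    [0,0,0.015,0,0,0,40],
    [0,0,0.015,0,0,0,40],
  ],
)

```text
time: 7.5
tool_pos: [0.6371, 0.0844, 0.041]
ee_rot: [3.142, -0.0, 1.571]
wrist_force: [-0.0, -0.4, -1.9]
width: 0.0505
finger_force: 30.0
```

Call:
servo_tool(
  plan=[
    [0,0,0.005,0,0,0,40],
    [0,0,0.01,0,0,0,40],
    [0,0,0.01,0,0,0,40],
    [0,0,0.01,0,0,0,40],
  ],
)

```text
time: 7.83
tool_pos: [0.6371, 0.0844, 0.0409]
ee_rot: [3.141, 0.0, 1.571]
wrist_force: [-3.5, 0.5, 4.8]
width: 0.0508
finger_force: 30.0
```

Contact is light, so I'll release and go to the yellow jar.

Call:
servo_tool(
  plan=[
    [0,0,0,0,0,0,94],
    [0,0,0,0,0,0,94],
    [0,0,0,0,0,0,94],
    [0,0,0,0,0,0,94],
    [0,0,0,0,0,0,94],
    [0,0,-0.1,0,0,0,94],
    [0,0,-0.4,0,0,0,94],
    [0,0,-0.7,0,0,0,94],
    [0,0,-0.97,0,0,0,94],
    [0,0,-0.97,0,0,0,94],
  ],
)

```text
time: 8.67
tool_pos: [0.641, 0.0847, 0.1459]
ee_rot: [3.127, -0.001, 1.571]
wrist_force: [1.0, 0.7, 1.1]
width: 0.094
finger_force: 0.0
```

Call:
servo_tool(
  plan=[
    [-1,0,0,0,0,0,94],
    [-1,0,0,0,0,0,94],
    [-1,0,0,0,0,0,94],
    [-1,0,0,0,0,0,94],
  ],
)

```text
time: 9.0
tool_pos: [0.637, -0.0198, 0.1369]
ee_rot: [3.142, 0.002, 1.566]
wrist_force: [0.1, -0.1, -0.2]
width: 0.094
finger_force: 0.0
```

Call:
servo_tool(
  plan=[
    [-0.4,0,0,0,0,0,94],
    [-0.72,0,0,0,0,0,94],
    [-0.72,0,0,0,0,0,94],
    [-0.72,0,0,0,0,0,94],
    [-0.72,0,0,0,0,0,94],
  ],
)

```text
time: 9.42
tool_pos: [0.6372, -0.0865, 0.1368]
ee_rot: [-3.141, -0.001, 1.571]
wrist_force: [-0.3, 0.5, 0.1]
width: 0.0938
finger_force: 0.0
```

```bash
python3 - <<'E'
from h import *
wdots(.078,'w2'); print(robot.get_obs()['width'])
save('side','s2')
a=[cv2.imread(f'pics/{n}.png') for n in('s2','w2')]
cv2.imwrite('pics/c2.png',cv2.resize(cv2.hconcat(a),(800,300)))
E
```

```text
[ 0.6372 -0.0865  0.1368] 1.571
red [ 228    0  105   43 2527] [279.9  20.1] [0.6382 0.042  0.078 ]
red [   0  244   32   48 1202] [ 13.2 269.1] [ 0.4628 -0.1064  0.078 ]
yellow [ 256  218   47   45 1651] [279.6 239.5] [ 0.6382 -0.0858  0.078 ]
yellow [  33  325   46   76 1351] [ 50.6 362.6] [ 0.4756 -0.1782  0.078 ]
yellow [ 478  325   46   76 1397] [505.9 362.6] [ 0.7994 -0.1781  0.078 ]
green [ 216  380   81   40 2991] [256.1 400. ] [ 0.6212 -0.2101  0.078 ]
0.09371809964086636
```

View pics/c2.png

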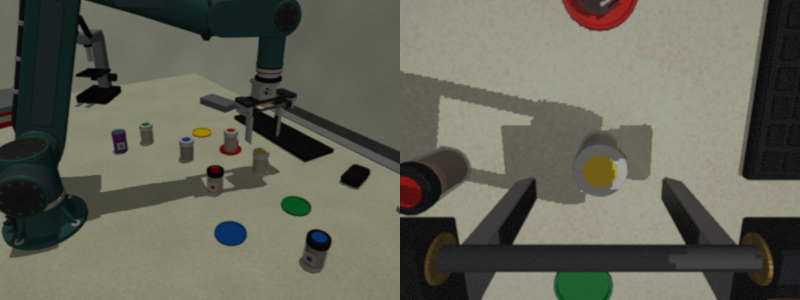

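The red jar stands in its dish. The wrist camera gives the yellow jar at (0.638,-0.086), with the tool above it, so I'll grasp it.

Call:
servo_tool(
  plan=[
    [0,0,0.4,0,0,0,94],
    [0,0,0.75,0,0,0,94],
    [0,0,0.99,0,0,0,94],
    [0,0,0.99,0,0,0,94],
    [0,0,0.99,0,0,0,48],
    [0,0,0.99,0,0,0,40],
    [0,0,0.99,0,0,0,40],
    [0,0,0.99,0,0,0,40],
    [0,0,0.99,0,0,0,40],
    [0,0,0.99,0,0,0,40],
    [0,0,0.99,0,0,0,40],
    [0,0,0.99,0,0,0,40],
  ],
)

```text
time: 10.52
tool_pos: [0.6377, -0.0877, 0.0388]
ee_rot: [3.14, 0.0, 1.571]
wrist_force: [1.0, 0.5, 1.6]
width: 0.0506
finger_force: 30.0
```

Call:
servo_tool(
  plan=[
    [0,0,-0.2,0,0,0,40],
    [0,0,-0.5,0,0,0,40],
    [0,0,-0.8,0,0,0,40],
    [0,0,-1,0,0,0,40],
    [0,0,-1,0,0,0,40],
  ],
)

```text
time: 10.93
tool_pos: [0.6398, -0.0882, 0.1438]
ee_rot: [3.132, 0.002, 1.571]
wrist_force: [0.9, 0.0, -0.9]
width: 0.0506
finger_force: 30.0
```

Call:
servo_tool(
  plan=[
    [0.2,-0.01,0,0,0,0,40],
    [0.5,-0.03,0,0,0,0,40],
    [0.8,-0.05,0,0,0,0,40],
    [1,-0.06,0,0,0,0,40],
  ],
)

```text
time: 11.27
tool_pos: [0.6295, 0.0148, 0.135]
ee_rot: [-3.137, -0.002, 1.572]
wrist_force: [0.7, 0.4, -1.9]
width: 0.0503
finger_force: 30.0
```

Call:
servo_tool(
  plan=[
    [0.3,-0.02,0,0,0,0,40],
    [0.6,-0.04,0,0,0,0,40],
    [0.9,-0.05,0,0,0,0,40],
    [1,-0.06,0,0,0,0,40],
  ],
)

```text
time: 11.6
tool_pos: [0.6233, 0.1165, 0.135]
ee_rot: [-3.137, -0.002, 1.575]
wrist_force: [-0.7, -0.2, -1.9]
width: 0.0501
finger_force: 30.0
```

Call:
servo_tool(
  plan=[
    [0.3,-0.02,0,0,0,0,40],
    [0.6,-0.04,0,0,0,0,40],
    [0.9,-0.05,0,0,0,0,40],
    [1,-0.06,0,0,0,0,40],
  ],
)

```text
time: 11.93
tool_pos: [0.6176, 0.2158, 0.1354]
ee_rot: [-3.138, -0.001, 1.574]
wrist_force: [0.4, 0.2, -2.2]
width: 0.0503
finger_force: 30.0
```

Call:
servo_tool(
  plan=[
    [0.3,-0.03,0,0,0,0,40],
    [0.49,-0.06,0,0,0,0,40],
    [0.49,-0.06,0,0,0,0,40],
    [0.49,-0.06,0,0,0,0,40],
    [0.49,-0.06,0,0,0,0,40],
    [0.49,-0.06,0,0,0,0,40],
  ],
)

```text
time: 12.43
tool_pos: [0.6133, 0.2597, 0.1372]
ee_rot: [-3.141, 0.001, 1.569]
wrist_force: [0.2, -0.5, -2.2]
width: 0.0502
finger_force: 30.0
```

Call:
servo_tool(
  plan=[
    [0.02,0,0.3,0,0,0,40],
    [0.02,0,0.6,0,0,0,40],
    [0.02,0,0.8,0,0,0,40],
    [0.02,0,0.9,0,0,0,40],
    [0.02,0,0.93,0,0,0,40],
    [0.02,0,0.945,0,0,0,40],
    [0.02,0,0.955,0,0,0,40],
    [0.02,0,0.96,0,0,0,40],
    [0.02,0,0.965,0,0,0,40],
    [0.02,0,0.965,0,0,0,40],
    [0.02,0,0.965,0,0,0,40],
  ],
)

```text
time: 13.35
tool_pos: [0.6136, 0.2636, 0.0424]
ee_rot: [3.14, -0.001, 1.571]
wrist_force: [0.7, 0.9, -3.2]
width: 0.0504
finger_force: 30.0
```

Call:
servo_tool(
  plan=[
    [0,0,0.005,0,0,0,40],
    [0,0,0.01,0,0,0,40],
    [0,0,0.01,0,0,0,40],
    [0,0,0.01,0,0,0,40],
  ],
)

```text
time: 13.68
tool_pos: [0.6136, 0.2637, 0.0418]
ee_rot: [3.14, -0.001, 1.571]
wrist_force: [-0.5, -0.1, 2.6]
width: 0.0506
finger_force: 30.0
```

Call:
servo_tool(
  plan=[
    [0,0,0,0,0,0,94],
    [0,0,0,0,0,0,94],
    [0,0,0,0,0,0,94],
    [0,0,0,0,0,0,94],
    [0,0,0,0,0,0,94],
    [0,0,-0.1,0,0,0,94],
    [0,0,-0.4,0,0,0,94],
    [0,0,-0.7,0,0,0,94],
    [0,0,-0.97,0,0,0,94],
    [0,0,-0.97,0,0,0,94],
  ],
)

```text
time: 14.52
tool_pos: [0.6167, 0.2647, 0.1466]
ee_rot: [3.128, -0.005, 1.571]
wrist_force: [0.7, 0.1, 1.3]
width: 0.0941
finger_force: 0.0
```

Call:
servo_tool(
  plan=[
    [0.12,-1,0,0,0,0,94],
    [0.12,-1,0,0,0,0,94],
    [0.12,-1,0,0,0,0,94],
    [0.12,-1,0,0,0,0,94],
  ],
)

```text
time: 14.85
tool_pos: [0.5095, 0.2761, 0.1375]
ee_rot: [-3.14, -0.0, 1.574]
wrist_force: [1.3, -0.9, 0.1]
width: 0.094
finger_force: 0.0
```

Call:
servo_tool(
  plan=[
    [0.12,-1,0,0,0,0,94],
    [0.12,-1,0,0,0,0,94],
    [0.12,-1,0,0,0,0,94],
    [0.12,-1,0,0,0,0,94],
  ],
)

```text
time: 15.18
tool_pos: [0.4109, 0.2879, 0.1377]
ee_rot: [-3.141, -0.0, 1.573]
wrist_force: [0.4, 1.4, -0.4]
width: 0.0938
finger_force: 0.0
```

Call:
servo_tool(
  plan=[
    [0.08,-0.24,0,0,0,0,94],
    [0.08,-0.24,0,0,0,0,94],
    [0.08,-0.24,0,0,0,0,94],
    [0.08,-0.24,0,0,0,0,94],
    [0.08,-0.24,0,0,0,0,94],
  ],
)

```text
time: 15.6
tool_pos: [0.3907, 0.2952, 0.1376]
ee_rot: [3.141, 0.0, 1.57]
wrist_force: [-0.2, -0.1, 0.0]
width: 0.0938
finger_force: 0.0
```

```bash
python3 - <<'E'
from h import *
wdots(.078,'w3')
save('side','s3')
a=[cv2.imread(f'pics/{n}.png') for n in('s3','w3')]
cv2.imwrite('pics/c3.png',cv2.resize(cv2.hconcat(a),(800,300)))
E
```

```text
[0.3907 0.2952 0.1376] 1.57
yellow [ 487  200   73   89 3002] [518.2 242. ] [0.5466 0.2936 0.078 ]
yellow [  33  324   47   77 1393] [ 50.6 362.9] [0.2286 0.2028 0.078 ]
yellow [ 477  324   47   77 1422] [505.6 363.1] [0.5535 0.202  0.078 ]
green [ 255  217   46   42 1496] [277.6 237.5] [0.3906 0.2969 0.078 ]
green [  90  236   46   42 1525] [112.5 256.5] [0.2825 0.2839 0.078 ]
```

View pics/c3.png

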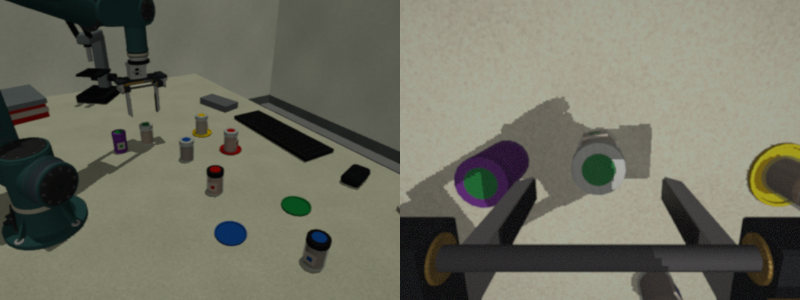

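Green candidates in the wrist view (full-size pixels) are (278,238) with a silver lid and (112,257) with a purple one. I'm taking the silver one, which the tool is directly above.

Call:
servo_tool(
  plan=[
    [0.01,0,0.4,0,0,0,94],
    [0.01,0,0.75,0,0,0,94],
    [0.01,0,0.99,0,0,0,94],
    [0.01,0,0.99,0,0,0,94],
    [0.01,0,0.99,0,0,0,48],
    [0.01,0,0.99,0,0,0,40],
    [0.01,0,0.99,0,0,0,40],
    [0.01,0,0.99,0,0,0,40],
    [0.01,0,0.99,0,0,0,40],
    [0.01,0,0.99,0,0,0,40],
    [0.01,0,0.99,0,0,0,40],
    [0.01,0,0.99,0,0,0,40],
  ],
)

```text
time: 16.7
tool_pos: [0.3897, 0.2966, 0.0392]
ee_rot: [3.14, -0.001, 1.571]
wrist_force: [1.4, -0.6, 2.5]
width: 0.0503
finger_force: 30.0
```

Call:
servo_tool(
  plan=[
    [0,0,-0.2,0,0,0,40],
    [0,0,-0.5,0,0,0,40],
    [0,0,-0.8,0,0,0,40],
    [0,0,-1,0,0,0,40],
    [0,0,-1,0,0,0,40],
  ],
)

```text
time: 17.12
tool_pos: [0.3915, 0.2979, 0.1435]
ee_rot: [3.133, -0.005, 1.571]
wrist_force: [0.4, -0.3, -1.0]
width: 0.0509
finger_force: 30.0
```

Call:
servo_tool(
  plan=[
    [-0.2,0.17,0,0,0,0,40],
    [-0.5,0.42,0,0,0,0,40],
    [-0.8,0.68,0,0,0,0,40],
    [-1,0.85,0,0,0,0,40],
  ],
)

```text
time: 17.45
tool_pos: [0.4746, 0.1939, 0.1361]
ee_rot: [-3.139, 0.002, 1.57]
wrist_force: [0.1, -0.4, -1.5]
width: 0.0503
finger_force: 30.0
```

Call:
servo_tool(
  plan=[
    [-0.25,0.19,0,0,0,0,40],
    [-0.5,0.38,0,0,0,0,40],
    [-0.8,0.6,0,0,0,0,40],
    [-1,0.75,0,0,0,0,40],
  ],
)

```text
time: 17.78
tool_pos: [0.5494, 0.0937, 0.1357]
ee_rot: [-3.138, 0.001, 1.569]
wrist_force: [-0.0, -0.4, -1.3]
width: 0.0505
finger_force: 30.0
```

Call:
servo_tool(
  plan=[
    [-0.3,0.06,0,0,0,0,40],
    [-0.6,0.12,0,0,0,0,40],
    [-0.9,0.18,0,0,0,0,40],
    [-1,0.2,0,0,0,0,40],
  ],
)

```text
time: 18.12
tool_pos: [0.5686, -0.0075, 0.1356]
ee_rot: [-3.138, 0.002, 1.567]
wrist_force: [0.0, -0.5, -2.4]
width: 0.0502
finger_force: 30.0
```

Call:
servo_tool(
  plan=[
    [-0.3,0.06,0,0,0,0,40],
    [-0.6,0.12,0,0,0,0,40],
    [-0.9,0.18,0,0,0,0,40],
    [-1,0.2,0,0,0,0,40],
  ],
)

```text
time: 18.45
tool_pos: [0.5887, -0.1068, 0.1361]
ee_rot: [-3.139, 0.001, 1.568]
wrist_force: [-0.7, -0.2, -2.6]
width: 0.0507
finger_force: 30.0
```

Call:
servo_tool(
  plan=[
    [-0.3,0.06,0,0,0,0,40],
    [-0.6,0.12,0,0,0,0,40],
    [-0.9,0.18,0,0,0,0,40],
    [-1,0.2,0,0,0,0,40],
  ],
)

```text
time: 18.78
tool_pos: [0.6088, -0.2065, 0.1362]
ee_rot: [-3.139, 0.0, 1.568]
wrist_force: [-0.4, 1.0, -1.7]
width: 0.0504
finger_force: 30.0
```

Call:
servo_tool(
  plan=[
    [-0.3,0.04,0,0,0,0,40],
    [-0.6,0.04,0,0,0,0,40],
    [-0.76,0.04,0,0,0,0,40],
    [-0.76,0.04,0,0,0,0,40],
    [-0.76,0.04,0,0,0,0,40],
    [-0.76,0.04,0,0,0,0,40],
    [-0.76,0.04,0,0,0,0,40],
  ],
)

```text
time: 19.37
tool_pos: [0.6134, -0.2777, 0.1383]
ee_rot: [-3.141, -0.001, 1.573]
wrist_force: [0.2, 0.0, -1.7]
width: 0.0504
finger_force: 30.0
```

Lower, with a small correction.

Call:
servo_tool(
  plan=[
    [-0.02,0.01,0.3,0,0,0,40],
    [-0.02,0.01,0.6,0,0,0,40],
    [-0.02,0.01,0.8,0,0,0,40],
    [-0.02,0.01,0.9,0,0,0,40],
    [-0.02,0.01,0.93,0,0,0,40],
    [-0.02,0.01,0.945,0,0,0,40],
    [-0.02,0.01,0.955,0,0,0,40],
    [-0.02,0.01,0.96,0,0,0,40],
    [-0.02,0.01,0.965,0,0,0,40],
    [-0.02,0.01,0.965,0,0,0,40],
    [-0.02,0.01,0.965,0,0,0,40],
  ],
)

```text
time: 20.28
tool_pos: [0.6146, -0.2819, 0.0429]
ee_rot: [3.14, 0.001, 1.571]
wrist_force: [-0.9, 0.6, -1.7]
width: 0.0507
finger_force: 30.0
```

Call:
servo_tool(
  plan=[
    [0,0,0.005,0,0,0,40],
    [0,0,0.01,0,0,0,40],
    [0,0,0.01,0,0,0,40],
    [0,0,0.01,0,0,0,40],
  ],
)

```text
time: 20.62
tool_pos: [0.6145, -0.2819, 0.0422]
ee_rot: [3.14, 0.001, 1.571]
wrist_force: [-0.2, 0.2, 3.9]
width: 0.0503
finger_force: 30.0
```

Call:
servo_tool(
  plan=[
    [0,0,0,0,0,0,94],
    [0,0,0,0,0,0,94],
    [0,0,0,0,0,0,94],
    [0,0,0,0,0,0,94],
    [0,0,0,0,0,0,94],
    [0,0,-0.1,0,0,0,94],
    [0,0,-0.4,0,0,0,94],
    [0,0,-0.7,0,0,0,94],
    [0,0,-0.97,0,0,0,94],
    [0,0,-0.97,0,0,0,94],
  ],
)

```text
time: 21.45
tool_pos: [0.6174, -0.2834, 0.1471]
ee_rot: [3.129, 0.007, 1.571]
wrist_force: [0.5, -0.2, 1.4]
width: 0.0939
finger_force: 0.0
```

Call:
servo_tool(
  plan=[
    [0.97,-0.37,0,0,0,0,94],
    [0.97,-0.37,0,0,0,0,94],
    [0.97,-0.37,0,0,0,0,94],
    [0.97,-0.37,0,0,0,0,94],
  ],
)

```text
time: 21.78
tool_pos: [0.576, -0.1805, 0.1383]
ee_rot: [-3.141, -0.002, 1.575]
wrist_force: [1.0, -0.5, 0.6]
width: 0.094
finger_force: 0.0
```

Call:
servo_tool(
  plan=[
    [0.97,-0.37,0,0,0,0,94],
    [0.97,-0.37,0,0,0,0,94],
    [0.97,-0.37,0,0,0,0,94],
    [0.97,-0.37,0,0,0,0,94],
  ],
)

```text
time: 22.12
tool_pos: [0.5393, -0.0847, 0.1382]
ee_rot: [-3.142, -0.001, 1.575]
wrist_force: [0.4, -0.4, -0.5]
width: 0.0941
finger_force: 0.0
```

Call:
servo_tool(
  plan=[
    [0.97,-0.37,0,0,0,0,94],
    [0.97,-0.37,0,0,0,0,94],
    [0.97,-0.37,0,0,0,0,94],
    [0.97,-0.37,0,0,0,0,94],
  ],
)

```text
time: 22.45
tool_pos: [0.5028, 0.0114, 0.1383]
ee_rot: [3.141, -0.001, 1.574]
wrist_force: [0.4, 0.1, 0.2]
width: 0.0942
finger_force: 0.0
```

Call:
servo_tool(
  plan=[
    [0.96,-0.36,0,0,0,0,94],
    [0.96,-0.36,0,0,0,0,94],
    [0.96,-0.36,0,0,0,0,94],
    [0.96,-0.36,0,0,0,0,94],
    [0.96,-0.36,0,0,0,0,94],
  ],
)

```text
time: 22.87
tool_pos: [0.4683, 0.1045, 0.1382]
ee_rot: [3.14, 0.001, 1.572]
wrist_force: [-0.7, -0.3, -0.7]
width: 0.0942
finger_force: 0.0
```

```bash
python3 - <<'E'
from h import *
wdots(.078,'w4')
save('side','s4')
a=[cv2.imread(f'pics/{n}.png') for n in('s4','w4')]
cv2.imwrite('pics/c4.png',cv2.resize(cv2.hconcat(a),(800,300)))
E
```

```text
[0.4683 0.1045 0.1382] 1.572
red [ 427  186   97   91 3290] [466.4 222.2] [0.5891 0.1163 0.078 ]
red [ 510  248   47   43 1547] [533.1 268.7] [0.638  0.0841 0.078 ]
yellow [ 421    0  107   60 3223] [465.   33.6] [0.573  0.2264 0.078 ]
yellow [  34  324   44   78 1372] [ 50.7 363. ] [0.3059 0.0112 0.078 ]
yellow [ 478  325   47   76 1451] [505.9 362.7] [0.632  0.0112 0.078 ]
blue [ 255  215   46   44 1549] [277.7 236.6] [0.4683 0.1065 0.078 ]
```

View pics/c4.png

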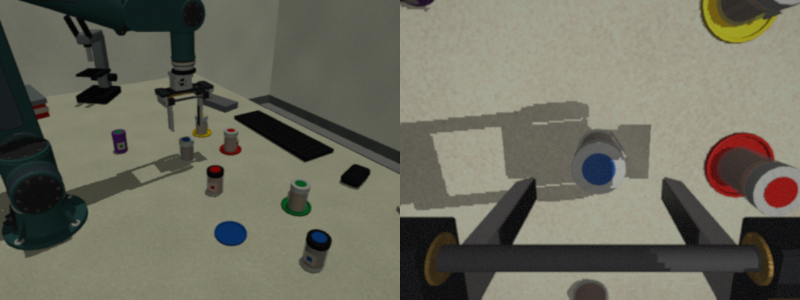

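The three placed jars stand in their dishes. The silver-lidded blue jar is below the tool at (0.468,0.106). I'll grip it and carry it around the black-lidded jar.

Call:
servo_tool(
  plan=[
    [0.01,0,0.4,0,0,0,94],
    [0.01,0,0.75,0,0,0,94],
    [0.01,0,1,0,0,0,94],
    [0.01,0,1,0,0,0,94],
    [0.01,0,1,0,0,0,48],
    [0.01,0,1,0,0,0,40],
    [0.01,0,1,0,0,0,40],
    [0.01,0,1,0,0,0,40],
    [0.01,0,1,0,0,0,40],
    [0.01,0,1,0,0,0,40],
    [0.01,0,1,0,0,0,40],
    [0.01,0,1,0,0,0,40],
  ],
)

```text
time: 23.97
tool_pos: [0.4677, 0.1065, 0.0387]
ee_rot: [3.14, -0.0, 1.571]
wrist_force: [0.2, -0.8, 2.2]
width: 0.0506
finger_force: 30.0
```

Call:
servo_tool(
  plan=[
    [0,0,-0.2,0,0,0,40],
    [0,0,-0.5,0,0,0,40],
    [0,0,-0.8,0,0,0,40],
    [0,0,-1,0,0,0,40],
    [0,0,-1,0,0,0,40],
  ],
)

```text
time: 24.38
tool_pos: [0.4699, 0.1068, 0.1428]
ee_rot: [3.132, -0.001, 1.571]
wrist_force: [0.6, 0.4, -2.3]
width: 0.0505
finger_force: 30.0
```

Call:
servo_tool(
  plan=[
    [-0.2,-0.18,0,0,0,0,40],
    [-0.5,-0.45,0,0,0,0,40],
    [-0.8,-0.72,0,0,0,0,40],
    [-1,-0.9,0,0,0,0,40],
    [-1,-0.9,0,0,0,0,40],
  ],
)

```text
time: 24.8
tool_pos: [0.3732, 0.0041, 0.1354]
ee_rot: [-3.136, 0.001, 1.567]
wrist_force: [0.2, -0.3, -1.5]
width: 0.0503
finger_force: 30.0
```

Call:
servo_tool(
  plan=[
    [-0.3,0,0,0,0,0,40],
    [-0.6,0,0,0,0,0,40],
    [-0.9,0,0,0,0,0,40],
    [-1,0,0,0,0,0,40],
  ],
)

```text
time: 25.13
tool_pos: [0.3767, -0.0959, 0.1363]
ee_rot: [-3.139, 0.001, 1.568]
wrist_force: [0.2, 0.1, -1.9]
width: 0.0506
finger_force: 30.0
```

Call:
servo_tool(
  plan=[
    [-0.3,0.03,0,0,0,0,40],
    [-0.6,0.06,0,0,0,0,40],
    [-0.9,0.09,0,0,0,0,40],
    [-1,0.1,0,0,0,0,40],
  ],
)

```text
time: 25.47
tool_pos: [0.3873, -0.1959, 0.1364]
ee_rot: [-3.14, -0.0, 1.568]
wrist_force: [0.1, 0.1, -2.0]
width: 0.0508
finger_force: 30.0
```

Call:
servo_tool(
  plan=[
    [-0.3,0.05,0,0,0,0,40],
    [-0.6,0.1,0,0,0,0,40],
    [-0.86,0.1,0,0,0,0,40],
    [-0.86,0.1,0,0,0,0,40],
    [-0.86,0.1,0,0,0,0,40],
    [-0.86,0.1,0,0,0,0,40],
    [-0.86,0.1,0,0,0,0,40],
    [-0.86,0.1,0,0,0,0,40],
  ],
)

```text
time: 26.13
tool_pos: [0.3973, -0.2782, 0.1377]
ee_rot: [-3.141, -0.001, 1.572]
wrist_force: [0.2, -0.1, -2.2]
width: 0.0505
finger_force: 30.0
```

Call:
servo_tool(
  plan=[
    [-0.01,0,0.3,0,0,0,40],
    [-0.01,0,0.6,0,0,0,40],
    [-0.01,0,0.8,0,0,0,40],
    [-0.01,0,0.9,0,0,0,40],
    [-0.01,0,0.93,0,0,0,40],
    [-0.01,0,0.945,0,0,0,40],
    [-0.01,0,0.955,0,0,0,40],
    [-0.01,0,0.96,0,0,0,40],
    [-0.01,0,0.965,0,0,0,40],
    [-0.01,0,0.965,0,0,0,40],
    [-0.01,0,0.965,0,0,0,40],
  ],
)

```text
time: 27.05
tool_pos: [0.3976, -0.2809, 0.0422]
ee_rot: [3.14, 0.001, 1.571]
wrist_force: [-0.1, 0.3, -1.9]
width: 0.0502
finger_force: 30.0
```

Call:
servo_tool(
  plan=[
    [0,0,0.005,0,0,0,40],
    [0,0,0.01,0,0,0,40],
    [0,0,0.01,0,0,0,40],
    [0,0,0.01,0,0,0,40],
  ],
)

```text
time: 27.38
tool_pos: [0.3976, -0.2809, 0.0417]
ee_rot: [3.141, 0.001, 1.571]
wrist_force: [-1.9, 1.4, 5.4]
width: 0.0505
finger_force: 30.0
```

Call:
servo_tool(
  plan=[
    [0,0,0,0,0,0,94],
    [0,0,0,0,0,0,94],
    [0,0,0,0,0,0,94],
    [0,0,0,0,0,0,94],
    [0,0,0,0,0,0,94],
    [0,0,-0.1,0,0,0,94],
    [0,0,-0.4,0,0,0,94],
    [0,0,-0.7,0,0,0,94],
    [0,0,-1,0,0,0,94],
    [0,0,-1,0,0,0,94],
  ],
)

```text
time: 28.22
tool_pos: [0.4002, -0.2833, 0.1484]
ee_rot: [3.131, 0.009, 1.571]
wrist_force: [0.8, -0.4, 0.9]
width: 0.0943
finger_force: 0.0
```

Call:
servo_tool(
  plan=[
    [0.8,-0.8,-0.2,0,0,0,94],
    [0.8,-0.8,-0.2,0,0,0,94],
    [0.8,-0.8,-0.2,0,0,0,94],
    [0.8,-0.8,-0.2,0,0,0,94],
    [0.8,-0.8,-0.2,0,0,0,94],
    [0.8,-0.8,-0.2,0,0,0,94],
  ],
)

```text
time: 28.72
tool_pos: [0.3176, -0.2011, 0.1608]
ee_rot: [3.14, 0.001, 1.571]
wrist_force: [-0.4, 0.2, -0.2]
width: 0.0941
finger_force: 0.0
```

```bash
python3 - <<'E'
from h import *
im=save('top','top9');save('side','s9')
p=robot.camera_params('top');K=np.array(p['camera_matrix'])
d={'red':(.6373,.0849),'yellow':(.614,.2628),'green':(.6147,-.2802),'blue':(.3982,-.2798)}
hsv=cv2.cvtColor(im,cv2.COLOR_RGB2HSV)
def comp(c,x,y):
    uv=cv2.projectPoints(np.array([[x,y,.081]]),np.array(p['rvec'],float),np.array(p['tvec'],float),K,None)[0].ravel().round().astype(int)
    try: q,s,X=seg(im,c,uv,.081,9);print(c,s[2:],X.round(4),'off',np.hypot(X[0]-x,X[1]-y).round(4))
    except Exception as e: print(c,'none',uv)
for c,(x,y) in d.items(): comp(c,x,y)
im0=cv2.cvtColor(cv2.imread('pics/top0.png'),cv2.COLOR_BGR2RGB)
for c,uv in(('red',(336,219)),('blue',(485,196))): print(seg(im0,c,uv,.078,12)[2],seg(im,c,uv,.078,12)[2])
a=[cv2.imread(f'pics/{n}.png') for n in('s9','top9')]
cv2.imwrite('pics/c9.png',cv2.resize(cv2.hconcat(a),(800,300)))
E
```

```text
red [ 14  13 131] [0.6363 0.084  0.081 ] off 0.0013
yellow [ 13  12 123] [0.6138 0.2641 0.081 ] off 0.0013
green [ 13  12 115] [ 0.6146 -0.2834  0.081 ] off 0.0032
blue [12  7 52] [ 0.4047 -0.2824  0.081 ] off 0.007
[ 0.45624653 -0.10741404  0.078     ] [ 0.45629634 -0.10731456  0.078     ]
[ 0.50943196 -0.44524395  0.078     ] [ 0.51031315 -0.44511197  0.078     ]
```

View pics/c9.png

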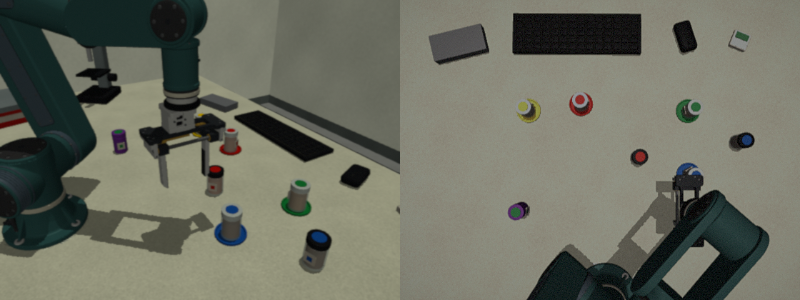

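All four jars stand upright in their dishes and the black-lidded jars haven't moved. The blue jar's 7 mm reading comes from a dot partly hidden by the gripper. The tool released it at (0.3976,-0.2809), within 2 mm of the dish centre. Handing in.

```bash
python3 -c "
from bench import robot
print(robot.close_job())"
```

```text
the job is handed in; nothing more can be done
None
```

I stood all four silver-lidded jars in their matching dishes, left the black-lidded and purple-lidded jars where they were, and handed the job in at about 29 s; no verdict came back.

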